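# Weigh out a lot of discarded plaster models

## Task

The plaster models standing in the shallow tray go out as gypsum waste in weighed lots: set them gently on the pan of the dial scale, one at a time, until the pointer comes to rest between the two tabs on the dial's set ring, and leave the rest in their tray. Full-arch models weigh about twice as much as half-arch ones and can carry the pointer right past the band, so let the scale settle and choose each next model by what is still missing. Do not turn the set ring, and do not disturb the milling unit, the articulator with its mounted models or the bottle.

Things in the scene. Friction and masses are not known exactly. Their poses are not given: they have to be found in the camera images.
- arch_a: full-arch plaster model, 165 to 205 g: D-shaped base 62 x 54 mm, 20 mm high, with a horseshoe of teeth on it (34 mm high in all), set in 3 mm from the base's edge. Origin: on the underside, z up; +x to the round front (32 mm ahead; flat heel 30 mm behind, corners trimmed). Grip across y: the parallel base side walls, 54 mm apart, run from x = -19 to +5 mm.
- arch_b: full-arch plaster model, 165 to 205 g: D-shaped base 62 x 54 mm, 20 mm high, with a horseshoe of teeth on it (34 mm high in all), set in 3 mm from the base's edge. Origin: on the underside, z up; +x to the round front (32 mm ahead; flat heel 30 mm behind, corners trimmed). Grip across y: the parallel base side walls, 54 mm apart, run from x = -19 to +5 mm.
- arch_c: full-arch plaster model, 165 to 205 g: D-shaped base 62 x 54 mm, 20 mm high, with a horseshoe of teeth on it (34 mm high in all), set in 3 mm from the base's edge. Origin: on the underside, z up; +x to the round front (32 mm ahead; flat heel 30 mm behind, corners trimmed). Grip across y: the parallel base side walls, 54 mm apart, run from x = -19 to +5 mm.
- half_a: half-arch plaster model, 70 to 95 g: straight narrow base 64 mm long (x), 30 mm wide (y), 20 mm high, with one straight row of teeth along its middle (34 mm high in all). Origin: middle of the underside, z up. Grip across y: the parallel base side walls, 30 mm apart, run from x = -27 to +24 mm.
- half_b: half-arch plaster model, 70 to 95 g: straight narrow base 64 mm long (x), 30 mm wide (y), 20 mm high, with one straight row of teeth along its middle (34 mm high in all). Origin: middle of the underside, z up. Grip across y: the parallel base side walls, 30 mm apart, run from x = -27 to +24 mm.
- half_c: half-arch plaster model, 70 to 95 g: straight narrow base 64 mm long (x), 30 mm wide (y), 20 mm high, with one straight row of teeth along its middle (34 mm high in all). Origin: middle of the underside, z up. Grip across y: the parallel base side walls, 30 mm apart, run from x = -27 to +24 mm.
- tray: grey shallow tray, 330 (x) x 224 mm, fixed, left or right of the robot (the scale on the other side). The six models to discard start in it, teeth up, at any turn, with some 25 mm free beside each one's side walls. Floor 4 mm above the bench, rim 12 mm high. Origin: centre of the underside.
- scale: white mechanical dial scale, fixed. Origin: on the bench under the pan's middle, z up; +x away from the robot, to the dial. Housing 200 x 190 mm, 102 mm high, under the pan; before it a dial box 200 mm wide (x = 100 to 298 mm, to 115 mm high), its round face sloping at 30 degrees, facing up and +x.
- pan: square steel pan of the scale, 232 x 232 mm, rim 13 mm high over the underside. Origin: middle of the underside, 132 mm above the bench when empty; axes as the scale's. It stays level wherever it is loaded, sinks 2 mm for each 100 g on a damped spring, settles within about 0.5 s of a model's release, and meets a stop at 1 kg.
- pan_floor (a point): middle of the pan's flat inner floor (226 x 226 mm inside), 135 mm above the bench when empty; axes as the scale's.
- pointer (a joint): reading of the dial's black pointer, rad: 0 with the pan empty (pointing up the slope of the face), growing clockwise as one faces the dial; one turn, 2 pi, is 1 kg (100 g is 0.628). The dial has a long tick every 100 g and a short one every 20 g.
- pointer_tip (a point): tip of the pointer, 70 mm from the dial's axis.
- set_ring (a joint): setting of the aluminium set ring round the dial face, whose two dark steel tabs reach in over the face: the pointer reading, rad, midway between the tabs, 1.6 to 2.8 (about 265 to 445 g). The band between the tabs reaches 0.314 rad (50 g) to either side, 100 g in all. It turns only if pushed.
- band_mid (a point): point midway between the two tabs, 70 mm from the dial's axis: the pointer tip is here in the middle of the band, and 22 mm away when at a tab.
- mill: bystander: aluminium milling unit, fixed, between tray and scale: base 240 (x) x 170 mm, 28 mm high; black holder with a model, to 170 mm high; two posts at the back to 400 mm; overhanging head and black spindle, 182 to 340 mm high, from 55 mm on the robot's side of the origin. Origin: centre of the underside; x away from the robot.
- articulator: bystander: articulator (metal jaw frame) with two mounted models in it, 105 x 85 mm, 142 mm high, loose. Origin: centre of the underside.
- bottle: bystander: amber bottle with a white cap, 64 mm across, 160 mm high, loose. Origin: centre of the underside.
Things that resemble listed ones, but are neither listed nor needed, are in the scene too. Leave any pink or red look-alike of the half_a alone.

How it is judged:
By the outcome, as a careful person would: the job done as asked, in the order asked, and still so for the second after the job is handed in, with the robot touching nothing.
It also fails if it takes over 72 s, if anything falls off the work surface, if the arm or the gripper's body presses on something with over 40 N, if the wrist force passes 120 N, or if a joint passes its speed limit or range.

## Robot

A 7-joint arm with a two-finger parallel gripper is mounted at the origin on the work surface. World frame = base frame: x ahead of the robot, y to its left, z up, the work surface at z = 0. Lengths are in mm, angles in rad, forces in N, time in s.
With the tool pointing down it reaches from about 400 to 875 mm from the base axis. Payload 4.4 kg.
Tool frame: the origin (TCP) lies midway between the tips of the shut fingers; the grasp point (between the pads) lies 19 mm behind it; z points along the fingers, y is the line along which they close (so a half turn about z gives the same grasp; the last joint's range is limited). The gripper opens to 85 mm and grips with 20 to 120 N. Pads are 22 mm wide; open, the fingers measure 114 mm over their backs; the gripper's body (76 mm by 85 mm) begins 54 mm behind the grasp point. The pads swing forward as they close: fully open they stand 13 mm farther back than shut.
Start: joints at [1.05, 0.628, 0.038, 1.517, -0.027, 0.996, -0.02], TCP at [285.562, -583.928, 231.313] pointing down, gripper open.
Joint ranges: [-3.06, 3.06], [-0.37, 2.12], [-1.25, 1.32], [0.18, 2.47], [-1.1, 4.24], [0.23, 1.98], [-2.94, 2.94]. Speed limits (rad/s): [2.57, 2.57, 3.14, 3.14, 3.14, 3.14, 3.14].

## Interface

Orientations are given as [roll, pitch, yaw] about the fixed x, y, z axes, in that order (R = Rz(yaw) Ry(pitch) Rx(roll)).
In Python, from cell import telemetry, eyes, ctrl, finder gives the robot as it stands.
- The arm moves only by the tool move_arm, never from a script. Its argument "steps" is a list of rows, each a list of 7 numbers: the turn, a rotation vector about the world's x, y, z in degrees, then the shift along the world's x, y, z in m, then the finger opening in m, from 0 to 0.0854. A call has 1 to 5 rows; each row shifts and turns the commanded pose from where the row before left it; what a row does not reach is not made up. A row lasts 1/10 s, in which the tool goes at most 50 mm and 8.59 degrees, less where a joint would pass 70% of its speed; a pose out of reach is approached as far as the arm can. A call with a gripper value outside its range is refused whole. The fingers move at their own pace and stop on an object; the grip force is fixed at half the most. Time passes only in rows, so rows that do not move let the fingers close. It gives the time, the measured TCP pose, the force, the opening and the grip force at its end, in the units of the state.
- telemetry.read_state(): the state, without advancing time (a new reading comes with each control period).
- eyes.get_image(name): name is "scene" or "side" or "wrist"; returns (picture, depth): 384x512x3 uint8, blue, green, red; 384x512 float32, mm along the optical axis (not along the pixel's ray), 0 where there is no reading.
- eyes.calibration(name): a dict with "fx", "fy", "cx", "cy" (pixels), "position" and "attitude" of the camera in the world. Camera axes: x right, y down, z forward; pixel columns grow to the right and rows downward; lengths in mm; the calibration is good to about 2 mm. A picture is of the moment at which its call begins: read the wrist's pose just before it. calibration takes no time and is no camera call; for the wrist camera it gives the pose at the moment of the call.
- ctrl.finish_job(): hands the job in; it is judged then, once.
Trained networks look in the newest picture that a camera, given by its name, has taken for a name from the list of things; names that differ only in an ending like _2 or _b are one class to them, and where a whole thing is asked for, a point or a joint stands for the part that bears it (a point fixed in the world has none). Each returns a list of dicts, best first, with "confidence" (0 to 1); they miss things now and then, are a little off and sometimes report something else, mostly with a low value. They report only what shows in the picture. A call takes as long as a camera call. They do not tell look-alikes from the thing itself.
- finder.boxes_of(camera, name): "location" ([x, y, z] in mm, in the coordinates of the camera as it stood for that picture, good to about 4 mm: the middle of the surface that is visible of it).
- finder.cut_out(camera, name): "mask" (384x512 bool, what is visible of it).
- finder.pinpoint(camera, name): "location" ([x, y, z] in mm, in the coordinates of the camera as it stood for that picture, good to about 4 mm: a listed point, or the origin of a listed thing).
The state is a dict: "clock": time; "qpos": joint angles; "qd": joint speeds; "tau": joint torques, N m; "eef_pos": TCP position; "tool_rot": TCP orientation; "force": force on the tool from outside, world axes, zero at the start; "torque": the same for the moment, N m; "width": finger opening in mm; "gripper_force": force on a finger pad.
Only numpy, scipy, OpenCV 4.12 (cv2) and the standard library are available. Lean on these libraries where they do the work, as an engineer would, in place of code of your own. Each camera call takes 0.05 s, during which the arm holds its last target. There are 200 camera calls.

## Working session

There is one attempt and no reset: what is moved stays moved. The work goes in short steps, Python scripts to look and compute and a tool call to move; the robot and the scene stay as the last step left them, time stands still between calls to the robot, and variables do not carry over. Pictures are saved under pics/ and viewed, at most 10 in all, crops included, and the job is handed in when it is done.

Besides the shell and the picture viewer there is one more tool, called as name([rows], argument=value, ...), one row to a line, values as JSON. move_arm: Moves the arm, as the interface text tells. Its arguments: {"type":"object","properties":{"steps":{"type":"array"}},"required":["steps"]}

```bash
mkdir -p pics; ls; cat > h.py <<'E'
import numpy as np,cv2
from scipy.spatial.transform import Rotation as R
from cell import telemetry, eyes, ctrl, finder
def cal(n):
    c=eyes.calibration(n); a=np.array(c["attitude"],float)
    M=a if a.shape==(3,3) else R.from_euler('xyz',a).as_matrix()
    return c,M,np.array(c["position"],float)
def w(n,p): c,M,t=cal(n); return M@np.array(p)+t
def cloud(n,d):
    c,M,t=cal(n); v,u=np.mgrid[:384,:512]
    P=np.stack([(u-c["cx"])/c["fx"]*d,(v-c["cy"])/c["fy"]*d,d],-1)
    return P@M.T+t
E
python3 - <<'E'
from h import *
s=telemetry.read_state();print(s["clock"],s["eef_pos"],s["tool_rot"],s["width"],eyes.calibration("scene"))
ims=[]
for n in("scene","side"):
    im,d=eyes.get_image(n);ims.append(im);np.save(n+"_d.npy",d);cv2.imwrite(f"pics/{n}0.png",im)
    print(n,cal(n)[2])
    for k in("arch_a","half_a","scale","tray","mill","articulator","bottle","pan_floor","band_mid","pointer_tip"):
        print(k,[(w(n,o["location"]).round().tolist(),round(o["confidence"],2)) for o in finder.pinpoint(n,k)])
E
```

```text
pics
0.0 [ 285.27281367 -583.32704607  230.36284575] [-3.13962104e+00  4.33141938e-05  4.54805508e-01] 85.29084109268355 {'fx': 479.28900758888665, 'fy': 479.28900758888665, 'cx': 252.84572054176513, 'cy': 188.24248397601608, 'position': array([ 574.92594274, -544.55438944, 1211.68692162]), 'attitude': array([-2.70286258,  0.00815948, -0.02551412])}
scene [ 574.92594274 -544.55438944 1211.68692162]
arch_a [([481.0, 347.0, 1.0], 0.88), ([377.0, 359.0, 5.0], 0.86), ([478.0, 248.0, 6.0], 0.72), ([451.0, -61.0, 2.0], 0.4)]
half_a [([370.0, 264.0, 4.0], 0.76), ([590.0, 344.0, 2.0], 0.59), ([718.0, 291.0, -6.0], 0.58), ([570.0, 251.0, 1.0], 0.56)]
scale [([491.0, -301.0, 3.0], 0.6)]
tray []
mill [([711.0, -5.0, 0.0], 0.65), ([450.0, 57.0, -2.0], 0.52)]
articulator [([449.0, 57.0, -1.0], 0.65)]
bottle [([449.0, -64.0, 3.0], 0.57)]
pan_floor [([491.0, -300.0, 135.0], 0.66)]
band_mid [([740.0, -235.0, 45.0], 0.88)]
pointer_tip [([645.0, -300.0, 100.0], 0.52)]
side [430.15432789 641.62992245 734.6576686 ]
arch_a [([484.0, 345.0, 5.0], 0.93), ([476.0, 251.0, 4.0], 0.85), ([380.0, 356.0, 1.0], 0.71), ([713.0, -11.0, -0.0], 0.36)]
half_a [([718.0, 291.0, 2.0], 0.97), ([590.0, 340.0, 4.0], 0.82), ([760.0, 175.0, 3.0], 0.78), ([575.0, 246.0, 8.0], 0.71), ([369.0, 263.0, 5.0], 0.61), ([476.0, 254.0, 5.0], 0.39), ([708.0, -12.0, 1.0], 0.39)]
scale [([491.0, -295.0, 2.0], 0.94), ([480.0, 346.0, 5.0], 0.25), ([369.0, 261.0, 5.0], 0.25)]
tray [([478.0, 301.0, 1.0], 0.56), ([481.0, 349.0, 4.0], 0.23)]
mill [([713.0, -8.0, 2.0], 0.7), ([368.0, 261.0, 4.0], 0.63)]
articulator [([447.0, 52.0, 1.0], 0.85)]
bottle []
pan_floor [([489.0, -299.0, 136.0], 0.97)]
band_mid [([740.0, -236.0, 47.0], 0.76)]
pointer_tip []
```

```bash
python3 -c "
import cv2,numpy as np
a=cv2.imread('pics/scene0.png');b=cv2.imread('pics/side0.png')
cv2.imwrite('pics/both0.png',cv2.resize(np.vstack([a,b]),None,fx=.78,fy=.78))"
```

```text
(no output)
```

View pics/both0.png

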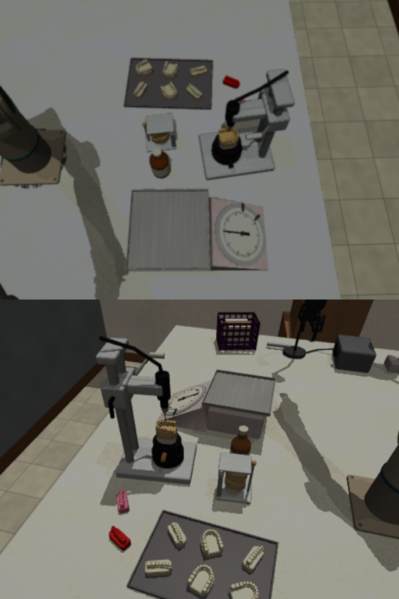

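The picture shows six cream models in the tray at the left (tray at about (480, 301) mm). The red and pink look-alikes lie outside it, and the mill, articulator and bottle stand in between. The scale is on the right, with the pointer at zero and the tabs at its lower right (about 2.1 rad). Next I'll move over the tray for a wrist view.

move_arm([
  [0, 0, 0, 0.011, 0.048, 0.004, 0.07],
  [0, 0, 0, 0.011, 0.048, 0.004, 0.07],
  [0, 0, 0, 0.011, 0.048, 0.004, 0.07],
  [0, 0, 0, 0.011, 0.048, 0.004, 0.07],
  [0, 0, 0, 0.011, 0.048, 0.004, 0.07],
])

```text
clock: 1.6
eef_pos: [340.8, -342.1, 251.6]
tool_rot: [3.141, -0.0, 0.455]
force: [1.6, -0.0, 0.2]
width: 69.9
gripper_force: 0.0
```

move_arm([
  [0, 0, 0, 0.011, 0.048, 0.004, 0.07],
  [0, 0, 0, 0.011, 0.048, 0.004, 0.07],
  [0, 0, 0, 0.011, 0.048, 0.004, 0.07],
  [0, 0, 0, 0.011, 0.048, 0.004, 0.07],
  [0, 0, 0, 0.011, 0.048, 0.004, 0.07],
])

```text
clock: 2.1
eef_pos: [395.8, -102.1, 271.9]
tool_rot: [3.141, -0.001, 0.454]
force: [2.0, -1.3, -0.1]
width: 69.9
gripper_force: 0.0
```

move_arm([
  [0, 0, 0, 0.011, 0.048, 0.004, 0.07],
  [0, 0, 0, 0.011, 0.048, 0.004, 0.07],
  [0, 0, 0, 0.011, 0.048, 0.004, 0.07],
  [0, 0, 0, 0.011, 0.048, 0.004, 0.07],
  [0, 0, 0, 0.011, 0.048, 0.004, 0.07],
])

```text
clock: 2.6
eef_pos: [450.8, 138.1, 291.9]
tool_rot: [3.141, -0.001, 0.455]
force: [1.2, -0.7, -0.4]
width: 70.1
gripper_force: 0.0
```

move_arm([
  [0, 0, 0, 0.011, 0.048, 0.004, 0.07],
  [0, 0, 0, 0.011, 0.048, 0.004, 0.07],
  [0, 0, 0, 0.005, 0.03, 0.004, 0.07],
  [0, 0, 0, 0, 0, 0, 0.07],
  [0, 0, 0, 0, 0, 0, 0.07],
])

```text
clock: 3.1
eef_pos: [477.3, 262.3, 303.1]
tool_rot: [3.141, 0.001, 0.456]
force: [0.3, -0.1, -0.7]
width: 70.2
gripper_force: 0.0
```

```bash
python3 - <<'E'
from h import *
s=telemetry.read_state();print(s["clock"],s["eef_pos"],s["tool_rot"],s["width"],s["force"])
n="wrist";im,d=eyes.get_image(n);cv2.imwrite("pics/w1.png",im)
X=cloud(n,d);print(cal(n)[2])
m=((X[...,2]>12)&(X[...,2]<60)&(d>0)).astype(np.uint8)
k,lab,st,ce=cv2.connectedComponentsWithStats(m)
for i in range(1,k):
    if st[i,4]<300: continue
    P=X[lab==i]; r=cv2.minAreaRect(P[:,:2].astype(np.float32)); print(i,st[i,:4],[np.round(q,1) for q in r],P[:,2].max().round())
    t=P[P[:,2]>26]; t=t-0 
    if len(t)>20: print("   teeth",t[:,:2].mean(0).round(1))
for kk in("arch_a","half_a"):
  print(kk,[(w(n,o["location"]).round().tolist(),round(o["confidence"],2)) for o in finder.pinpoint(n,kk)])
E
```

```text
3.1 [477.29899059 262.31367373 303.0518498 ] [3.14121165e+00 6.16376510e-04 4.56181052e-01] 70.16625937250373 [ 0.2618034  -0.07446407 -0.71060179]
[547.46235524 295.01640833 446.78993306]
1 [121   0 106 251] [array([437. , 385.3]), array([363.7, 161.9]), np.float64(27.0)] 16.0
2 [233   0 125  80] [array([642.2, 274.5]), array([196.4,   4.4]), np.float64(86.0)] 16.0
6 [407   0 105 185] [array([698.6, -10.1]), array([208.4, 169.3]), np.float64(6.9)] 60.0
   teeth [678.3  27.4]
7 [225  25  27  55] [array([592.2, 339.8]), array([64.1, 30.1]), np.float64(17.9)] 42.0
   teeth [590.9 339.2]
8 [228  81 129 178] [array([470. , 188.1]), array([ 31.2, 324.9]), np.float64(81.1)] 16.0
9 [271  83  48  32] [array([573.8, 243.9]), array([30. , 64.3]), np.float64(42.8)] 41.0
   teeth [572.8 245.4]
10 [175 100  50  48] [array([482.7, 344.1]), array([61.3, 54.2]), np.float64(71.5)] 41.0
   teeth [483.3 342.3]
11 [243 139  42  38] [array([481.2, 245.8]), array([53.2, 60.1]), np.float64(25.2)] 41.0
   teeth [482.  245.2]
12 [148 164  41  43] [array([381.1, 354.3]), array([60.5, 51.8]), np.float64(28.6)] 42.0
   teeth [381.  355.6]
13 [327 189  83  64] [array([451.1,  52.1]), array([101.8,  83.8]), np.float64(5.1)] 60.0
   teeth [471.4  67.1]
14 [205 196  36  41] [array([369.9, 260.2]), array([64.1, 30.7]), np.float64(66.3)] 41.0
   teeth [371.3 260. ]
18 [480 255  32  54] [array([ 474.5, -204.7]), array([ 5.8, 78.9]), np.float64(88.7)] 60.0
   teeth [ 460.1 -204. ]
arch_a [([483.0, 350.0, 4.0], 0.98), ([482.0, 249.0, 6.0], 0.64)]
half_a [([576.0, 244.0, 5.0], 0.87), ([593.0, 342.0, 3.0], 0.69), ([368.0, 264.0, 4.0], 0.65)]
```

View pics/w1.png

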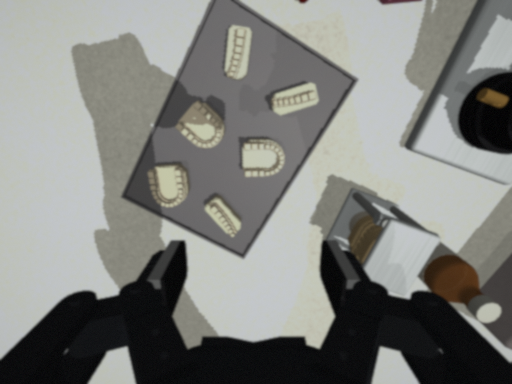

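The picture shows six models in the tray; three full arches (pixels (200,123), (262,158), (168,185)) and three halves. The depth rectangles match the given sizes. The arch at (168,185) px, (381,354) mm, is almost aligned with the gripper, so I'll take it first.

move_arm([
  [0, 0, 0.54, -0.018, 0.0194, -0.037, 0.07],
  [0, 0, 0.54, -0.018, 0.0194, -0.037, 0.07],
  [0, 0, 0.54, -0.018, 0.0194, -0.037, 0.07],
  [0, 0, 0.54, -0.018, 0.0194, -0.037, 0.07],
  [0, 0, 0.54, -0.018, 0.0194, -0.037, 0.07],
])

```text
clock: 3.75
eef_pos: [387.7, 358.3, 117.5]
tool_rot: [3.141, -0.001, 0.5]
force: [0.4, 0.4, 0.5]
width: 70.3
gripper_force: 0.0
```

```bash
cat > near.py <<'E'
from h import *
s=telemetry.read_state();print(s["clock"],s["eef_pos"],s["tool_rot"],s["width"],s["force"])
n="wrist";im,d=eyes.get_image(n);cv2.imwrite(f"pics/n{s['clock']:.1f}.png",im)
X=cloud(n,d)
m=((X[...,2]>16)&(X[...,2]<60)&(d>0)).astype(np.uint8)
k,lab,st,ce=cv2.connectedComponentsWithStats(m)
for i in range(1,k):
    if st[i,4]<400: continue
    P=X[lab==i]; r=cv2.minAreaRect(P[:,:2].astype(np.float32)); print(i,st[i,:4],[np.round(q,1) for q in r],P[:,2].max().round())
E
python3 near.py
```

```text
3.75 [387.74547661 358.27093179 117.48581287] [ 3.14126626e+00 -9.76132195e-04  4.99559792e-01] 70.26965643447042 [0.44695352 0.37175075 0.5398187 ]
3 [458  33  54  53] [array([557.1, 258.6]), array([29.9, 38.6]), np.float64(43.5)] 34.0
4 [279  48  87  93] [array([474.6, 347.9]), array([61.4, 53.8]), np.float64(73.2)] 35.0
5 [382 129  89  67] [array([474.1, 251.4]), array([51.3, 60.5]), np.float64(27.3)] 35.0
6 [218 168  64  74] [array([372.1, 358.6]), array([60.5, 54.1]), np.float64(30.4)] 36.0
7 [305 226  44  39] [array([368.8, 278.1]), array([32.4, 30. ]), np.float64(65.8)] 32.0
```

```bash
python3 near.py
```

```text
3.8 [380.88531353 360.27232072 112.31248034] [-3.14011431  0.0088547   0.50662412] 70.25329313710189 [-4.14992813  2.39634452 -3.370024  ]
19 [465  28  47  51] [array([561.5, 258.8]), array([30.1, 26.4]), np.float64(42.4)] 43.0
25 [288  38  90  96] [array([482.7, 344.2]), array([61.6, 51.5]), np.float64(72.7)] 44.0
58 [388 122  97  70] [array([483. , 247.7]), array([51.6, 60.5]), np.float64(28.3)] 44.0
75 [224 161  65  77] [array([381.6, 355.7]), array([60.5, 53.9]), np.float64(28.8)] 43.0
115 [310 220  60  54] [array([371.6, 261.7]), array([62.2, 30.1]), np.float64(65.4)] 42.0
```

move_arm([
  [0, 0, 0, 0.001, 0, -0.03, 0.07],
  [0, 0, 0, 0, 0, -0.03, 0.07],
  [0, 0, 0, 0, 0, -0.025, 0.07],
  [0, 0, 0, 0, 0, -0.015, 0.07],
  [0, 0, 0, 0, 0, 0, 0.07],
])

```text
clock: 4.35
eef_pos: [389.1, 356.9, 17.4]
tool_rot: [3.14, 0.002, 0.5]
force: [-0.3, 0.3, 0.7]
width: 69.9
gripper_force: 0.0
```

```bash
python3 - <<'E'
from h import *
s=telemetry.read_state();print(s["clock"],s["eef_pos"],s["tool_rot"],s["width"],s["force"])
n="wrist";c,M,t=cal(n);im,d=eyes.get_image(n);cv2.imwrite("pics/w3.png",im)
v,u=np.mgrid[:384,:512];X=np.stack([(u-c["cx"])/c["fx"]*d,(v-c["cy"])/c["fy"]*d,d],-1)@M.T+t
z=X[...,2][d>0];h,e=np.histogram(z,bins=np.arange(-10,50));print(list(zip(e[:-1].astype(int),h)))
E
```

```text
4.35 [389.07102097 356.8521666   17.38731898] [3.13966703e+00 2.35770101e-03 4.99649223e-01] 69.9444606690803 [-0.28104107  0.33611732  0.66116219]
[(np.int64(-10), np.int64(0)), (np.int64(-9), np.int64(0)), (np.int64(-8), np.int64(0)), (np.int64(-7), np.int64(0)), (np.int64(-6), np.int64(0)), (np.int64(-5), np.int64(0)), (np.int64(-4), np.int64(0)), (np.int64(-3), np.int64(0)), (np.int64(-2), np.int64(14)), (np.int64(-1), np.int64(1297)), (np.int64(0), np.int64(17656)), (np.int64(1), np.int64(31583)), (np.int64(2), np.int64(7339)), (np.int64(3), np.int64(1710)), (np.int64(4), np.int64(20085)), (np.int64(5), np.int64(32620)), (np.int64(6), np.int64(6498)), (np.int64(7), np.int64(545)), (np.int64(8), np.int64(414)), (np.int64(9), np.int64(447)), (np.int64(10), np.int64(417)), (np.int64(11), np.int64(676)), (np.int64(12), np.int64(1543)), (np.int64(13), np.int64(1556)), (np.int64(14), np.int64(452)), (np.int64(15), np.int64(233)), (np.int64(16), np.int64(228)), (np.int64(17), np.int64(241)), (np.int64(18), np.int64(224)), (np.int64(19), np.int64(223)), (np.int64(20), np.int64(218)), (n
[... 172 characters left out ...]
p.int64(1698)), (np.int64(27), np.int64(487)), (np.int64(28), np.int64(454)), (np.int64(29), np.int64(572)), (np.int64(30), np.int64(1240)), (np.int64(31), np.int64(1606)), (np.int64(32), np.int64(841)), (np.int64(33), np.int64(594)), (np.int64(34), np.int64(584)), (np.int64(35), np.int64(657)), (np.int64(36), np.int64(837)), (np.int64(37), np.int64(1779)), (np.int64(38), np.int64(4339)), (np.int64(39), np.int64(3542)), (np.int64(40), np.int64(535)), (np.int64(41), np.int64(112)), (np.int64(42), np.int64(114)), (np.int64(43), np.int64(89)), (np.int64(44), np.int64(98)), (np.int64(45), np.int64(115)), (np.int64(46), np.int64(120)), (np.int64(47), np.int64(117)), (np.int64(48), np.int64(107))]
```

View pics/w3.png

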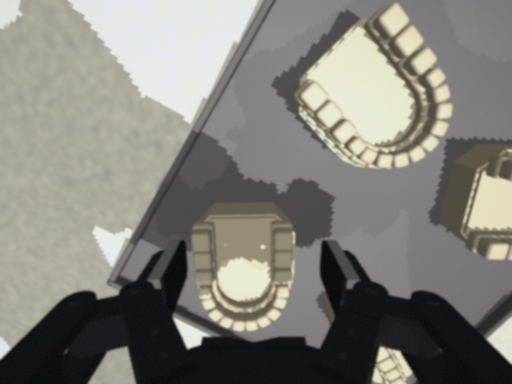

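The arch sits between the fingers, about 3 mm left of centre. I'll shift, lower and grip.

move_arm([
  [0, 0, 0, -0.0015, 0.003, -0.006, 0.07],
  [0, 0, 0, 0, 0, -0.007, 0.07],
  [0, 0, 0, 0, 0, 0, 0.03],
  [0, 0, 0, 0, 0, 0, 0.03],
  [0, 0, 0, 0, 0, 0, 0.03],
])

```text
clock: 4.9
eef_pos: [387.2, 362.1, 5.7]
tool_rot: [3.142, -0.001, 0.502]
force: [0.4, -0.5, 1.9]
width: 52.4
gripper_force: 63.3
```

move_arm([
  [0, 0, 0, 0, 0, 0.01, 0.03],
  [0, 0, 0, 0, 0, 0.02, 0.03],
  [0, 0, 0, 0, 0, 0.03, 0.03],
  [0, 0, 0, 0, 0, 0.04, 0.03],
  [0, 0, 0, 0, 0, 0.04, 0.03],
])

```text
clock: 5.4
eef_pos: [386.5, 361.5, 146.9]
tool_rot: [3.141, 0.001, 0.502]
force: [0.6, 0.4, -2.2]
width: 52.5
gripper_force: 63.2
```

move_arm([
  [0, 0, 0, 0.012, -0.046, 0.014, 0.03],
  [0, 0, 0, 0.012, -0.046, 0.014, 0.03],
  [0, 0, 0, 0.012, -0.046, 0.014, 0.03],
  [0, 0, 0, 0.012, -0.046, 0.014, 0.03],
  [0, 0, 0, 0.012, -0.046, 0.014, 0.03],
])

```text
clock: 5.9
eef_pos: [446.8, 130.1, 216.4]
tool_rot: [3.141, -0.0, 0.502]
force: [1.5, -0.3, -1.4]
width: 52.5
gripper_force: 63.3
```

move_arm([
  [0, 0, 0, 0, -0.049, 0, 0.03],
  [0, 0, 0, 0, -0.049, 0, 0.03],
  [0, 0, 0, 0, -0.049, 0, 0.03],
  [0, 0, 0, 0, -0.049, 0, 0.03],
  [0, 0, 0, 0, -0.049, 0, 0.03],
])

```text
clock: 6.4
eef_pos: [446.4, -114.8, 216.0]
tool_rot: [3.141, -0.0, 0.502]
force: [1.3, 0.3, -1.6]
width: 52.3
gripper_force: 63.3
```

move_arm([
  [0, 0, 0, 0, -0.049, 0, 0.03],
  [0, 0, 0, 0, -0.049, 0, 0.03],
  [0, 0, 0, -0.005, -0.049, 0, 0.03],
  [0, 0, 0, -0.005, -0.045, -0.01, 0.03],
  [0, 0, 0, -0.005, -0.04, -0.02, 0.03],
])

```text
clock: 6.9
eef_pos: [432.1, -348.2, 186.8]
tool_rot: [3.138, -0.001, 0.5]
force: [1.0, -0.4, -0.9]
width: 52.6
gripper_force: 63.4
```

move_arm([
  [0, 0, 0, 0, 0, -0.02, 0.03],
  [0, 0, 0, 0, 0, -0.015, 0.03],
  [0, 0, 0, 0, 0, -0.008, 0.03],
  [0, 0, 0, 0, 0, -0.003, 0.03],
  [0, 0, 0, 0, 0, -0.001, 0.03],
])

```text
clock: 7.4
eef_pos: [432.3, -344.7, 138.7]
tool_rot: [3.141, -0.0, 0.503]
force: [-0.5, -0.4, -1.2]
width: 52.8
gripper_force: 63.4
```

move_arm([
  [0, 0, 0, 0, 0, -0.001, 0.03],
  [0, 0, 0, 0, 0, -0.001, 0.03],
  [0, 0, 0, 0, 0, -0.001, 0.03],
  [0, 0, 0, 0, 0, -0.001, 0.03],
  [0, 0, 0, 0, 0, 0, 0.03],
])

```text
clock: 7.9
eef_pos: [432.5, -345.1, 134.5]
tool_rot: [3.141, -0.001, 0.502]
force: [0.9, -0.1, -0.2]
width: 52.7
gripper_force: 63.6
```

move_arm([
  [0, 0, 0, 0, 0, 0, 0.058],
  [0, 0, 0, 0, 0, 0, 0.07],
  [0, 0, 0, 0, 0, 0.015, 0.07],
  [0, 0, 0, 0, 0, 0.03, 0.07],
  [0, 0, 0, 0, 0, 0.045, 0.07],
])

```text
clock: 8.4
eef_pos: [430.5, -344.0, 223.4]
tool_rot: [-3.137, 0.002, 0.502]
force: [0.0, -1.3, 0.9]
width: 70.0
gripper_force: 0.0
```

move_arm([
  [0, 0, 0, 0, 0.048, 0.01, 0.05],
  [0, 0, 0, 0, 0.049, 0, 0.05],
  [0, 0, 0, 0, 0.049, 0, 0.05],
  [0, 0, 0, 0, 0.049, 0, 0.05],
  [0, 0, 0, 0, 0.049, 0, 0.05],
])

```text
clock: 8.9
eef_pos: [431.8, -99.2, 234.7]
tool_rot: [3.141, -0.001, 0.501]
force: [0.9, 0.0, 0.3]
width: 50.2
gripper_force: 0.0
```

```bash
cat > dial.py <<'E'
from h import *
import sys
s=telemetry.read_state();print(s["clock"],s["eef_pos"],s["tool_rot"],s["force"])
n="scene";im,d=eyes.get_image(n)
for k in("band_mid","pointer_tip"):
    print(k,[(w(n,o["location"]).round(1).tolist(),round(o["confidence"],2)) for o in finder.pinpoint(n,k)])
# rectified dial face: axes right=+y, up=upslope
c,M,t=cal(n); C=np.array([float(a) for a in sys.argv[2:5]]) if len(sys.argv)>2 else np.array([703.,-299,68])
u=np.array([-np.cos(np.pi/6),0,.5]); S=250
pts=[]
for a,b in((-1,1),(1,1),(1,-1),(-1,-1)):
    p=M.T@(C+95*a*np.array([0,1,0])+95*b*u-t); pts.append([c["fx"]*p[0]/p[2]+c["cx"],c["fy"]*p[1]/p[2]+c["cy"]])
H=cv2.getPerspectiveTransform(np.float32(pts),np.float32([[0,0],[2*S,0],[2*S,2*S],[0,2*S]]))
cv2.imwrite(f"pics/{sys.argv[1]}.png",cv2.warpPerspective(im,H,(2*S,2*S),flags=cv2.INTER_CUBIC))
E
python3 dial.py dial1
```

```text
8.9 [431.79611323 -99.23876355 234.68784071] [ 3.14092860e+00 -6.49558776e-04  5.01336027e-01] [0.88098169 0.00532711 0.26724873]
band_mid []
pointer_tip [([488.9, -300.0, 3.7], 0.58), ([684.0, -239.2, 84.0], 0.53)]
```

View pics/dial1.png

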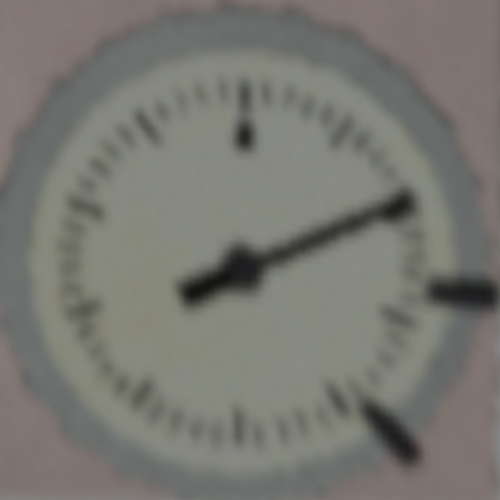

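The dial face shows the pointer at about 188 g (tip at (408,200), hub at (240,267)). The tabs are at (430,291) and (370,405), so the band is roughly 275–375 g and centred near 325 g. Half models are next, starting with the one at (592,340) mm.

move_arm([
  [0, 0, -2, 0.008, 0.049, 0, 0.05],
  [0, 0, -2, 0.008, 0.049, 0, 0.05],
  [0, 0, -2, 0.008, 0.049, 0, 0.05],
  [0, 0, -2, 0.008, 0.049, 0, 0.05],
  [0, 0, -2, 0.008, 0.049, 0, 0.05],
])

```text
clock: 9.55
eef_pos: [473.0, 144.3, 234.4]
tool_rot: [3.141, -0.0, 0.323]
force: [1.1, -0.2, 0.5]
width: 49.7
gripper_force: 0.0
```

move_arm([
  [0, 0, -0.8, 0.023, 0.038, -0.022, 0.05],
  [0, 0, 0, 0.024, 0.038, -0.022, 0.05],
  [0, 0, 0, 0.024, 0.038, -0.022, 0.05],
  [0, 0, 0, 0.024, 0.038, -0.022, 0.05],
  [0, 0, 0, 0.024, 0.038, -0.022, 0.05],
])

```text
clock: 10.05
eef_pos: [593.1, 333.5, 123.1]
tool_rot: [3.14, -0.0, 0.311]
force: [1.2, 0.2, 0.1]
width: 50.1
gripper_force: 0.0
```

move_arm([
  [0, 0, 0, 0, 0.004, -0.02, 0.05],
  [0, 0, 0, 0, 0, -0.02, 0.05],
  [0, 0, 0, 0, 0, -0.005, 0.05],
  [0, 0, 0, 0, 0, 0, 0.05],
  [0, 0, 0, 0, 0, 0, 0.05],
])

```text
clock: 10.55
eef_pos: [592.2, 337.2, 80.4]
tool_rot: [3.141, -0.002, 0.312]
force: [-0.2, -0.7, -0.1]
width: 50.1
gripper_force: 0.0
```

```bash
cat > near.py <<'E'
from h import *
s=telemetry.read_state();print(s["clock"],s["eef_pos"],s["tool_rot"],s["width"],s["force"])
n="wrist";c,M,t=cal(n);im,d=eyes.get_image(n);cv2.imwrite(f"pics/n{s['clock']:.1f}.png",im)
v,u=np.mgrid[:384,:512];X=np.stack([(u-c["cx"])/c["fx"]*d,(v-c["cy"])/c["fy"]*d,d],-1)@M.T+t
m=((X[...,2]>16)&(X[...,2]<50)&(d>0)).astype(np.uint8)
k,lab,st,ce=cv2.connectedComponentsWithStats(m)
for i in range(1,k):
    if st[i,4]<400: continue
    P=X[lab==i]; r=cv2.minAreaRect(P[:,:2].astype(np.float32)); print(i,st[i,:4],[np.round(q,1) for q in r],P[:,2].max().round())
E
python3 near.py
```

```text
10.55 [592.15214362 337.23146568  80.38877006] [ 3.14147516e+00 -1.59628671e-03  3.11989149e-01] 50.117158087454335 [-0.21053258 -0.74649351 -0.14524373]
1 [332   4 110  99] [array([719.1, 290.9]), array([30.6, 64.6]), np.float64(62.5)] 37.0
8 [226 164  42  92] [array([591.9, 341.7]), array([64.7, 29.9]), np.float64(18.1)] 41.0
9 [332 231  68  52] [array([581.4, 239.5]), array([30.4, 44.3]), np.float64(45.5)] 41.0
10 [195 285  46  57] [array([495.2, 338.8]), array([47.9, 36.6]), np.float64(26.5)] 40.0
11 [274 321  38  21] [array([496.3, 271.2]), array([ 8.3, 35.4]), np.float64(39.3)] 34.0
```

move_arm([
  [0, 0, 0, 0, 0.004, -0.03, 0.05],
  [0, 0, 0, 0, 0, -0.025, 0.05],
  [0, 0, 0, 0, 0, -0.012, 0.05],
  [0, 0, 0, 0, 0, -0.006, 0.05],
  [0, 0, 0, 0, 0, 0, 0.05],
])

```text
clock: 11.1
eef_pos: [591.3, 341.8, 6.6]
tool_rot: [3.142, -0.0, 0.313]
force: [-0.0, -0.4, 0.6]
width: 50.0
gripper_force: 0.0
```

move_arm([
  [0, 0, 0, 0, 0, 0, 0.015],
  [0, 0, 0, 0, 0, 0, 0.015],
  [0, 0, 0, 0, 0, 0, 0.015],
  [0, 0, 0, 0, 0, 0.01, 0.015],
  [0, 0, 0, 0, 0, 0.02, 0.015],
])

```text
clock: 11.6
eef_pos: [589.7, 341.0, 35.7]
tool_rot: [3.141, 0.003, 0.313]
force: [-0.6, -0.2, -0.6]
width: 28.5
gripper_force: 60.5
```

move_arm([
  [0, 0, 0, -0.005, -0.01, 0.045, 0.015],
  [0, 0, 0, -0.022, -0.032, 0.03, 0.015],
  [0, 0, 0, -0.022, -0.032, 0.03, 0.015],
  [0, 0, 0, -0.022, -0.032, 0.03, 0.015],
  [0, 0, 0, -0.022, -0.032, 0.03, 0.015],
])

```text
clock: 12.1
eef_pos: [496.8, 202.5, 203.0]
tool_rot: [3.141, -0.0, 0.314]
force: [1.2, 1.2, -0.6]
width: 28.7
gripper_force: 60.4
```

move_arm([
  [0, 0, 0, -0.02, -0.042, 0.012, 0.015],
  [0, 0, 0, -0.006, -0.049, 0, 0.015],
  [0, 0, 0, 0, -0.049, 0, 0.015],
  [0, 0, 0, 0, -0.049, 0, 0.015],
  [0, 0, 0, 0, -0.049, 0, 0.015],
])

```text
clock: 12.6
eef_pos: [471.6, -35.9, 214.3]
tool_rot: [3.141, -0.001, 0.314]
force: [0.8, 0.9, -0.8]
width: 28.8
gripper_force: 60.4
```

move_arm([
  [0, 0, 0, 0, -0.049, 0, 0.015],
  [0, 0, 0, 0, -0.049, 0, 0.015],
  [0, 0, 0, 0.008, -0.049, 0, 0.015],
  [0, 0, 0, 0.014, -0.047, 0, 0.015],
  [0, 0, 0, 0.014, -0.047, 0, 0.015],
])

```text
clock: 13.1
eef_pos: [507.8, -277.2, 214.2]
tool_rot: [3.141, -0.001, 0.313]
force: [1.5, 0.6, -0.7]
width: 28.7
gripper_force: 60.4
```

move_arm([
  [0, 0, 0, 0.017, -0.034, -0.02, 0.015],
  [0, 0, 0, 0.017, -0.034, -0.02, 0.015],
  [0, 0, 0, 0, 0, -0.022, 0.015],
  [0, 0, 0, 0, 0, -0.01, 0.015],
  [0, 0, 0, 0, 0, -0.004, 0.015],
])

```text
clock: 13.6
eef_pos: [541.1, -341.7, 136.5]
tool_rot: [-3.139, 0.001, 0.314]
force: [-0.6, -0.4, -0.7]
width: 28.6
gripper_force: 60.4
```

move_arm([
  [0, 0, 0, 0, 0, -0.001, 0.015],
  [0, 0, 0, 0, 0, -0.001, 0.015],
  [0, 0, 0, 0, 0, -0.001, 0.015],
  [0, 0, 0, 0, 0, -0.001, 0.015],
  [0, 0, 0, 0, 0, 0, 0.015],
])

```text
clock: 14.1
eef_pos: [542.4, -343.0, 133.9]
tool_rot: [3.141, -0.001, 0.314]
force: [0.5, 0.2, 0.6]
width: 28.7
gripper_force: 60.5
```

move_arm([
  [0, 0, 0, 0, 0, -0.001, 0.015],
  [0, 0, 0, 0, 0, 0, 0.035],
  [0, 0, 0, 0, 0, 0, 0.05],
  [0, 0, 0, 0, 0, 0.02, 0.05],
  [0, 0, 0, 0, 0, 0.04, 0.05],
])

```text
clock: 14.6
eef_pos: [539.7, -342.0, 189.8]
tool_rot: [-3.136, 0.005, 0.313]
force: [0.5, -0.7, 0.5]
width: 49.8
gripper_force: 0.0
```

move_arm([
  [0, 0, 0, -0.012, 0.04, 0.025, 0.05],
  [0, 0, 0, -0.012, 0.046, 0, 0.05],
  [0, 0, 0, -0.012, 0.046, 0, 0.05],
  [0, 0, 0, -0.012, 0.046, 0, 0.05],
  [0, 0, 0, -0.012, 0.046, 0, 0.05],
])

```text
clock: 15.1
eef_pos: [481.4, -117.5, 217.7]
tool_rot: [3.141, -0.001, 0.313]
force: [0.5, 0.0, -0.6]
width: 49.7
gripper_force: 0.0
```

```bash
python3 dial.py dial2 708.6 -303 64.8
```

```text
15.1 [ 481.36339032 -117.52614684  217.69250977] [ 3.14115903e+00 -7.20806449e-04  3.12960976e-01] [ 0.46354196  0.01107669 -0.56116089]
band_mid [([735.9, -236.9, 46.6], 0.79), ([541.3, -339.8, 128.4], 0.42)]
pointer_tip [([482.8, 343.8, -2.1], 0.63), ([423.4, -345.7, 130.1], 0.62), ([717.9, -233.5, 62.2], 0.56)]
```

View pics/dial2.png

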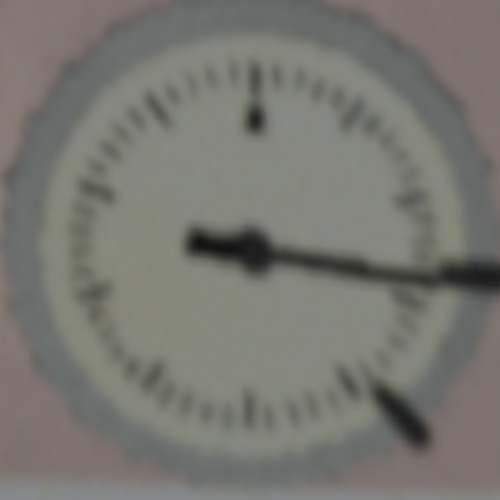

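The pointer tip (430,279) lies on the first tab (445,275), at about 271–274 g, so it isn't clearly inside the band. One more half (70–95 g) brings it to about 345–367 g, still inside, so I'll fetch the half at (370,260) mm.

move_arm([
  [0, 0, 5, -0.002, 0.049, 0, 0.05],
  [0, 0, 5, -0.002, 0.049, 0, 0.05],
  [0, 0, 5, -0.002, 0.049, 0, 0.05],
  [0, 0, 5, -0.002, 0.049, 0, 0.05],
  [0, 0, 5, -0.002, 0.049, 0, 0.05],
])

```text
clock: 15.75
eef_pos: [472.9, 126.4, 217.6]
tool_rot: [3.14, -0.001, 0.751]
force: [1.5, -1.0, -0.4]
width: 50.0
gripper_force: 0.0
```

move_arm([
  [0, 0, 5, -0.02, 0.0265, -0.027, 0.05],
  [0, 0, 5, -0.02, 0.0265, -0.027, 0.05],
  [0, 0, 5, -0.02, 0.0265, -0.027, 0.05],
  [0, 0, 5, -0.02, 0.0265, -0.027, 0.05],
  [0, 0, 3.2, -0.02, 0.0265, -0.027, 0.05],
])

```text
clock: 16.25
eef_pos: [372.9, 258.7, 81.3]
tool_rot: [3.141, -0.001, 1.155]
force: [0.3, 0.4, -0.6]
width: 50.0
gripper_force: 0.0
```

move_arm([
  [0, 0, 0, 0, 0, 0, 0.05],
  [0, 0, 0, 0, 0, 0, 0.05],
  [0, 0, 0, 0, 0, 0, 0.05],
])

```text
clock: 16.55
eef_pos: [373.7, 257.4, 82.7]
tool_rot: [3.14, -0.0, 1.151]
force: [-0.0, -0.0, 0.1]
width: 50.0
gripper_force: 0.0
```

```bash
python3 near.py
```

```text
16.55 [373.74414233 257.38197548  82.73898568] [ 3.14008222e+00 -3.04659416e-04  1.15146574e+00] 50.01272032788841 [-0.03353805 -0.04219716  0.07884052]
1 [308   0  99  76] [array([476.1, 337.6]), array([42.3, 54.5]), np.float64(62.8)] 41.0
2 [476  75  36  58] [array([555.7, 254.7]), array([41.5, 21.3]), np.float64(85.9)] 37.0
3 [345 111 102  95] [array([480. , 248.8]), array([54.3, 59.6]), np.float64(27.4)] 41.0
4 [225 162  42  91] [array([369.6, 262.2]), array([63.1, 30.1]), np.float64(65.4)] 41.0
6 [444 312  42  33] [array([490.4,  94.7]), array([ 5.6, 11.6]), np.float64(88.5)] 50.0
```

move_arm([
  [0, 0, 0, -0.004, 0.0045, -0.03, 0.05],
  [0, 0, 0, 0, 0, -0.027, 0.05],
  [0, 0, 0, 0, 0, -0.012, 0.05],
  [0, 0, 0, 0, 0, -0.006, 0.05],
  [0, 0, 0, 0, 0, 0, 0.05],
])

```text
clock: 17.1
eef_pos: [369.2, 261.7, 7.2]
tool_rot: [3.141, 0.0, 1.152]
force: [0.7, -0.3, -0.0]
width: 50.2
gripper_force: 0.0
```

move_arm([
  [0, 0, 0, 0, 0, 0, 0.015],
  [0, 0, 0, 0, 0, 0, 0.015],
  [0, 0, 0, 0, 0, 0, 0.015],
  [0, 0, 0, 0, 0, 0.01, 0.015],
  [0, 0, 0, 0, 0, 0.02, 0.015],
])

```text
clock: 17.6
eef_pos: [367.6, 262.5, 37.3]
tool_rot: [-3.141, 0.002, 1.155]
force: [-0.0, 0.2, -1.3]
width: 28.6
gripper_force: 59.3
```

move_arm([
  [0, 0, 0, 0, 0, 0.045, 0.015],
  [0, 0, 0, 0.024, -0.026, 0.033, 0.015],
  [0, 0, 0, 0.024, -0.026, 0.033, 0.015],
  [0, 0, 0, 0.024, -0.026, 0.033, 0.015],
  [0, 0, 0, 0.024, -0.026, 0.033, 0.015],
])

```text
clock: 18.1
eef_pos: [464.4, 157.5, 216.2]
tool_rot: [-3.142, -0.0, 1.155]
force: [2.1, 0.1, -1.6]
width: 28.6
gripper_force: 59.6
```

move_arm([
  [0, 0, 0, 0.005, -0.049, 0.003, 0.015],
  [0, 0, 0, 0.002, -0.049, 0, 0.015],
  [0, 0, 0, 0.002, -0.049, 0, 0.015],
  [0, 0, 0, 0.002, -0.049, 0, 0.015],
  [0, 0, 0, 0.002, -0.049, 0, 0.015],
])

```text
clock: 18.6
eef_pos: [476.5, -88.1, 217.8]
tool_rot: [3.141, -0.0, 1.155]
force: [0.9, -0.4, -0.3]
width: 28.5
gripper_force: 59.6
```

move_arm([
  [0, 0, 0, 0.002, -0.049, 0, 0.015],
  [0, 0, 0, 0.002, -0.049, 0, 0.015],
  [0, 0, 0, 0.002, -0.049, 0, 0.015],
  [0, 0, 0, 0.002, -0.042, -0.01, 0.015],
  [0, 0, 0, 0, -0.02, -0.02, 0.015],
])

```text
clock: 19.1
eef_pos: [484.9, -300.9, 188.1]
tool_rot: [3.138, 0.002, 1.148]
force: [-0.7, 0.1, -1.1]
width: 28.7
gripper_force: 59.6
```

move_arm([
  [0, 0, 0, 0.002, 0.03, 0, 0.015],
  [0, 0, 0, 0.002, 0.032, -0.015, 0.015],
  [0, 0, 0, 0, 0, -0.02, 0.015],
  [0, 0, 0, 0, 0, -0.013, 0.015],
  [0, 0, 0, 0, 0, -0.004, 0.015],
])

```text
clock: 19.6
eef_pos: [487.8, -233.6, 134.2]
tool_rot: [-3.139, 0.001, 1.154]
force: [0.4, 0.1, -0.3]
width: 28.5
gripper_force: 59.6
```

move_arm([
  [0, 0, 0, 0, 0, -0.001, 0.015],
  [0, 0, 0, 0, 0, -0.001, 0.015],
  [0, 0, 0, 0, 0, -0.001, 0.015],
  [0, 0, 0, 0, 0, -0.001, 0.015],
  [0, 0, 0, 0, 0, 0, 0.015],
])

```text
clock: 20.1
eef_pos: [489.3, -233.5, 131.7]
tool_rot: [3.141, 0.0, 1.154]
force: [-0.3, -0.6, 1.1]
width: 28.5
gripper_force: 59.7
```

move_arm([
  [0, 0, 0, 0, 0, 0, 0.035],
  [0, 0, 0, 0, 0, 0, 0.05],
  [0, 0, 0, 0, 0, 0.02, 0.05],
  [0, 0, 0, 0, 0, 0.04, 0.05],
  [0, 0, 0, -0.01, 0.03, 0.035, 0.05],
])

```text
clock: 20.6
eef_pos: [479.8, -206.2, 227.2]
tool_rot: [3.14, 0.0, 1.149]
force: [-0.2, -0.1, 0.4]
width: 50.2
gripper_force: 0.0
```

move_arm([
  [0, 0, 0, -0.005, 0.045, 0, 0.05],
  [0, 0, 0, -0.005, 0.045, 0, 0.05],
  [0, 0, 0, 0, 0.045, 0, 0.05],
  [0, 0, 0, 0, 0, 0, 0.05],
  [0, 0, 0, 0, 0, 0, 0.05],
])

```text
clock: 21.1
eef_pos: [469.0, -66.9, 226.7]
tool_rot: [3.141, 0.0, 1.158]
force: [0.4, -0.7, 0.2]
width: 50.0
gripper_force: 0.0
```

```bash
python3 dial.py dial3 708.6 -303 64.8; python3 -c "
from h import *
im,d=eyes.get_image('scene');a=cv2.imread('pics/dial3.png');cv2.imwrite('pics/f.png',np.hstack([cv2.resize(a,(384,384)),cv2.resize(im[60:380,100:400],(360,384))]))"
```

```text
21.1 [469.0139024  -66.93556655 226.660507  ] [3.14111688e+00 2.31853253e-04 1.15805645e+00] [ 0.36027307 -0.69374207  0.23348204]
band_mid [([736.6, -235.9, 46.9], 0.96)]
pointer_tip [([488.6, -296.0, 125.9], 0.69), ([743.2, -250.1, 45.3], 0.62)]
```

View pics/f.png

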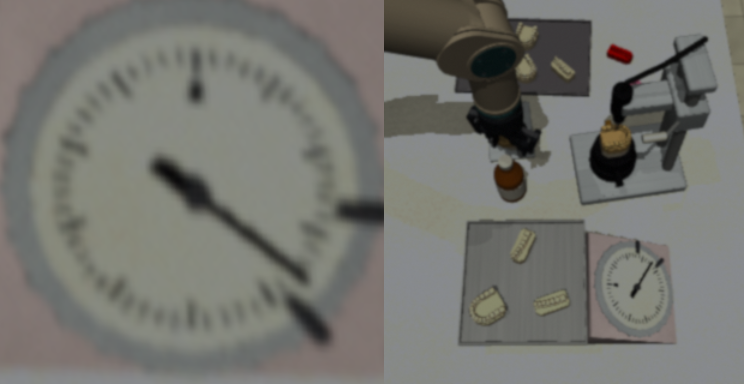

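The pointer tip (305,278) rests between the tabs at (340,211) and (289,297), at about 354 g, roughly 20 g inside the upper tab. The three models stand in the pan and the bystanders haven't moved, so I'm handing in.

```bash
python3 -c "
from h import *
print(ctrl.finish_job())"
```

```text
the job is handed in; nothing more can be done
None
```

The job is handed in: one full-arch and two half-arch models are on the pan, and the pointer rests at about 354 g, inside the roughly 275–375 g band; the other three models are still in the tray, and the set ring and bystanders were not touched.

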